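# Open the recessed purge valve with self-closing tweezers

### The arm

A 6-joint arm with a two-finger parallel gripper is mounted at the origin on the work surface. World frame = base frame: x ahead of the robot, y to its left, z up, the work surface at z = 0. Lengths are in m, angles in rad, forces in N, time in s.
With the tool pointing down it reaches from about 0.35 to 0.975 m from the base axis. Payload 4.9 kg.
Tool frame: the origin (TCP) lies midway between the tips of the shut fingers; the grasp point (between the pads) lies 19 mm behind it; z points along the fingers, y is the line along which they close (so a half turn about z gives the same grasp; the last joint's range is limited). The gripper opens to 85 mm and grips with 20 to 120 N. Pads are 22 mm wide; open, the fingers measure 114 mm over their backs; the gripper's body (76 mm by 85 mm) begins 54 mm behind the grasp point. The pads swing forward as they close: fully open they stand 13 mm farther back than shut.
Start: joints at [-1.374, 0.053, 1.613, -0, 1.476, -0.119], TCP at [0.194, -0.594, 0.231] pointing down, gripper open.
Joint ranges: [-3.01, 3.01], [-1.01, 2.22], [0.06, 2.58], [-1.02, 4.17], [0.09, 2.62], [-3.14, 3.14]. Speed limits (rad/s): [2.57, 2.57, 3.14, 3.14, 3.14, 3.14].

### API

Orientations are given as a unit quaternion [w, x, y, z].
In Python, from plant import * gives the robot as it stands.
- The arm moves only by the tool jog_arm, never from a script. Its argument "targets" is a list of rows, each a list of 3 entries, a list of its own where there are three numbers: the shift along the tool's x, y, z in units of 25 mm (1.0 is 25 mm), then the turn, a rotation vector about the tool's x, y, z in units of 8 degrees (1.0 is 8 degrees), then the opening in per cent of the stroke, from 0 (shut) to 100 (fully open). A call has 1 to 8 rows; each row is the pose to reach, as a shift and turn from the pose commanded when the call began, along the tool's axes at that moment; what a row does not reach only later rows make up. A row lasts 1/8 s, in which the tool goes at most 62.5 mm and 10.7 degrees, less where a joint would pass 70% of its speed; a pose out of reach is approached as far as the arm can. A call with a gripper value outside its range is refused whole. The fingers move at their own pace and stop on an object; the grip force is fixed at half the most. Time passes only in rows, so rows that repeat a pose let the fingers close. It gives the time, the measured TCP pose, the force, the opening and the grip force at its end, in the units of the state.
- state(): the state, without advancing time (a new reading comes with each control period).
- grab_frame(name): name is "side" or "top" or "wrist"; returns (picture, depth): 400x640x3 uint8, red, green, blue; 400x640 float32, m along the optical axis (not along the pixel's ray), 0 where there is no reading.
- camera_params(name): a dict with "fovy" (degrees; the focal length in pixels is half the picture's height over the tangent of half this angle, whatever the lens; pixels are square), "cx", "cy" (the principal point, pixels), "rvec" (rotation vector, rad) and "tvec" (3), from world to camera coordinates, as OpenCV has them; the wrist camera has in their place "hand_eye" (4x4, takes a point from camera to tool coordinates, whose origin is the TCP and whose axes are the flange's). Camera axes: x right, y down, z forward; pixel columns grow to the right and rows downward; lengths in m; the calibration is good to about 2 mm. A picture is of the moment at which its call begins: read the wrist's pose just before it. camera_params takes no time and is no camera call.
- job_done(): hands the job in; it is judged then, once.
The state is a dict: "time": time; "joint_pos": joint angles; "joint_vel": joint speeds; "joint_efforts": joint torques, N m; "tool_pos": TCP position; "tool_rot": TCP orientation; "contact_force": force on the tool from outside, world axes, zero at the start; "ft_torque": the same for the moment, N m; "gripper_width": opening from 0.0 (shut) to 1.0 (fully open); "grasp_force": force on a finger pad.
Only numpy, scipy, OpenCV 4.12 (cv2) and the standard library are available. Lean on these libraries where they do the work, as an engineer would, in place of code of your own. Each camera call takes 0.05 s, during which the arm holds its last target. There are 200 camera calls.

### The job

Squeeze the blue pads of the self-closing tweezers to open their jaws, take them out of the stand, lower them over the orange head of the purge pin on the valve module until the stop inside the jaws rests gently on the head, and let go completely so that they clamp the neck below the head. Then take the tweezers by their black grip block (not by the blue pads), pull the pin gently up to its stop and let go, leaving the tweezers clipped upright on the raised pin. Use no more than light force on the valve, do not touch it with the robot itself, and leave everything else where it is.

Things in the scene. Friction and masses are not known exactly. Their poses are not given: they have to be found in the camera images.
- tweezers: Self-closing (reverse) tweezers, steel, 107 mm tall, 80-120 g, upright with jaws down in a white notched stand (top 88 mm). Origin on the centre line at the jaw tips; z up along the tool; same after half a turn about z. In the stand the tips are 16 mm above the bench; lift straight up 100 mm or more to clear it.
- squeeze_pads (a point): Midway between the two blue pads, on the centre line 84 mm above the jaw tips. Pads face +y and -y, outer faces 44 mm apart at rest, 16 mm wide along x, from 14 mm below to 14 mm above this point. Squeezing them along y opens the jaws (6 N rising to 10 N); at 27 mm apart solid stops allow a firm hold. Letting go shuts the jaws.
- grip_block (a point): Centre of the rigid black grip block between the pads (same point as squeeze_pads): 28 mm along x, 14 mm along y, from 19 mm below to 16 mm above this point. Out of the stand its faces +x and -x are free to be gripped, a quarter turn from the squeeze; this does not open the jaws.
- tweezers_tip (a point): Centre line between the two lips at the foot of the jaws, 2.5 mm above the jaw tips. Each leg, 12 mm wide along x, has a lip 5 mm high pointing inward along y. The gap between the lips is 4 mm at rest, 21 mm fully squeezed (legs then 43 mm over all along y).
- tweezers_stop (a point): Underside of the fixed stop between the legs (12 x 10 mm), on the centre line 15.5 mm above the jaw tips. When it rests on top of the pin's head, the lips stand beside the pin's neck, their tops 2.5 mm below the head's underside.
- jaw_left (a joint): Travel of the tweezers' jaw on their +y side, m: 0 at rest (shut), 0.0085 fully squeezed open; 0.0015 when clamped on the pin's neck.
- jaw_right (a joint): The same for the jaw on the -y side.
- valve: Valve module, fixed to the bench; origin under the centre of its steel base plate (130 mm along x, 170 along y, 6 thick), z up. White manifold block 60 x 64 mm at the centre, top at 51 mm; a black solenoid 40 x 36 mm at 58 mm to the +y and the -y side, 68 mm tall with its red plug.
- valve_top (a point): Centre of the manifold's top, 51 mm above the bench, axes as valve. The purge pin stands on the z axis here: a brass sleeve 26 mm across, set to a depth that varies and is not measured, then the steel neck 7 x 7 mm square (flats facing x and y), 12 mm high, then the orange head. Set the tweezers' y along this y, either way round.
- pin (a joint): How far the purge pin is drawn up, m: 0 in (start, on a solid stop), 0.012 fully up at its upper stop. About 5 N of friction; it stays where left. Its head is an orange disc 14 mm across, 8 mm thick; with the pin in, its top is 26 to 46 mm above valve_top.
- bottle_white: loose round translucent jar with a white cap, 90 mm across, 170 mm tall; bystander at the back; origin at its underside.
- bottle_black: loose white round jar with a black cap, 84 mm across, 170 mm tall; bystander at the back; origin at its underside.
- fitting_blue: loose blue stepped tube fitting, 22 mm across, 30 mm tall; bystander; origin at its underside.
- fitting_white: loose white stepped tube fitting, 22 mm across, 30 mm tall; bystander; origin at its underside.
- collar: loose brass ring, 32 mm across, 12 mm high, lying on the valve module's base plate; bystander; origin at its underside.
- screwdriver: loose screwdriver lying at the left of the bench; bystander.

How it is judged:
On the way, in this order (a step that is already met when the one before it is completed fails the run):
1. with the jaws held squeezed open, the tweezers have been lowered over the pin and rest on it (x of tweezers_tip in the frame of valve_top between -0.006 and 0.006 m and y of tweezers_tip in the frame of valve_top between -0.006 and 0.006 m and value of joint each of jaw_left, jaw_right above 0.005 m and z of tweezers_tip in the frame of valve_top below 0.036 m and contact force between tweezers and valve above 1 N), for 0.1 s.
2. let go of: the tweezers clamp the pin's neck by themselves, the pin still in (x of tweezers_tip in the frame of valve_top between -0.006 and 0.006 m and y of tweezers_tip in the frame of valve_top between -0.006 and 0.006 m and value of joint jaw_left between 0.0005 and 0.003 m and value of joint jaw_right between 0.0005 and 0.003 m and angle between tweezers_tip's own z axis and vertical below 0.2 rad and contact force between the fingers and tweezers below 0.3 N and value of joint pin below 0.003 m), for 0.2 s.
At the end, for the whole second after the job is handed in: The pin is drawn up at least 10.5 mm of its 12 mm, and the released tweezers are clamped by their own spring on its neck (each jaw joint between 0.5 and 3 mm), within 6 mm of the pin's axis along the manifold's x and y, within 0.2 rad of upright and at rest (x of tweezers_tip in the frame of valve_top between -0.006 and 0.006 m and y of tweezers_tip in the frame of valve_top between -0.006 and 0.006 m and value of joint jaw_left between 0.0005 and 0.003 m and value of joint jaw_right between 0.0005 and 0.003 m and angle between tweezers_tip's own z axis and vertical below 0.2 rad and contact force between the fingers and tweezers below 0.3 N and value of joint pin above 0.0105 m and linear speed of tweezers below 0.01 m/s); the robot touches nothing.
It fails at once if with the jaws open, the tweezers press on the valve or its pin with more than 18 N (value of joint each of jaw_left, jaw_right above 0.005 m and contact force between tweezers and valve above 18 N).
It fails at once if the tweezers load the valve or its pin with more than 40 N in all (of which their own clamping makes about 14 N) (contact force between tweezers and valve above 40 N).
It fails at once if the robot itself touches the valve module (contact force between any of the arm, the fingers and valve above 0.5 N).
It fails at once if a bystander is moved by more than 20 mm (distance of any of bottle_white, bottle_black, fitting_blue, fitting_white, collar, screwdriver from where it was at the start of the episode above 0.02 m).
It also fails if it takes over 54 s, if anything falls off the work surface, if the arm or the gripper's body presses on something with over 40 N, if the wrist force passes 120 N, or if a joint passes its speed limit or range.

## Working session

There is one attempt and no reset: what is moved stays moved. The work goes in short steps, Python scripts to look and compute and a tool call to move; the robot and the scene stay as the last step left them, time stands still between calls to the robot, and variables do not carry over. Pictures are saved under pics/ and viewed, at most 10 in all, crops included, and the job is handed in when it is done.

Besides the shell and the picture viewer there is one more tool, called after "Request:" as name([rows], argument=value, ...), one row to a line, values as JSON. jog_arm: Moves the arm, as the interface text tells. Its arguments: {"type":"object","properties":{"targets":{"type":"array"}},"required":["targets"]}

```bash
ls; mkdir -p pics; cat > h.py <<'E'
from plant import *
import numpy as np, cv2
from scipy.spatial.transform import Rotation as R
def pose():
    s=state(); q=s["tool_rot"]; return np.array(s["tool_pos"]),R.from_quat([q[1],q[2],q[3],q[0]]).as_matrix(),s
def cam(n):
    c=camera_params(n); f=200/np.tan(np.radians(c["fovy"])/2)
    if n=="wrist":
        p,r,_=pose(); T=np.array(c["hand_eye"]); Rc=r@T[:3,:3]; o=r@T[:3,3]+p
    else:
        M=cv2.Rodrigues(np.array(c["rvec"],float))[0]; Rc=M.T; o=-M.T@np.array(c["tvec"],float).ravel()
    return f,c["cx"],c["cy"],Rc,o
def cloud(n):
    k=cam(n); im,d=grab_frame(n); f,cx,cy,Rc,o=k
    v,u=np.mgrid[:400,:640]; P=np.stack([(u-cx)/f*d,(v-cy)/f*d,d],-1)@Rc.T+o
    P[d==0]=np.nan
    return im,P,k
def ray(k,u,v,z):
    f,cx,cy,Rc,o=k; r=Rc@np.array([(u-cx)/f,(v-cy)/f,1]); return o+r*(z-o[2])/r[2]
def save(n,im): cv2.imwrite("pics/%s.png"%n,im[...,::-1])
E
python3 - <<'E'
from h import *
p,r,s=pose(); print(s)
print(r)
for n in("top","side"):
    im,P,k=cloud(n); save(n+"0",im); np.save(n+"0.npy",P); print(n,k[3],k[4])
E
```

```text
pics
{'time': 0.0, 'joint_pos': array([-1.37399914e+00,  5.33553574e-02,  1.61429131e+00,  2.01882149e-05,
        1.47602718e+00, -1.19032769e-01]), 'joint_vel': array([ 9.03528974e-04, -2.79756151e-05, -5.70161443e-04,  1.12441225e-03,
        7.83311965e-04, -1.25446673e-03]), 'joint_efforts': array([-1.60863412e-03, -3.93684340e+01, -3.70178175e+01, -3.13030005e-04,
        6.93973299e-03,  1.48626276e-05]), 'tool_pos': array([ 0.19399092, -0.59347029,  0.23006557]), 'tool_rot': array([-1.04020040e-03,  9.87556936e-01,  1.57258434e-01, -3.04102717e-05]), 'contact_force': array([-0.53653761,  0.56377472, -0.5647564 ]), 'ft_torque': array([-0.05758138,  0.00893192,  0.0384554 ]), 'grasp_force': 0.0, 'gripper_width': 0.9999720072915887}
[[ 9.50539568e-01  3.10603251e-01 -3.87224321e-04]
 [ 3.10603377e-01 -9.50537406e-01  2.04494969e-03]
 [ 2.67096822e-04 -2.06407878e-03 -9.99997834e-01]]
top [[-0.01738825 -0.98102082  0.19312119]
 [-0.99976167  0.01450926 -0.01631213]
 [ 0.01320049 -0.1933588  -0.98103931]] [0.39868359 0.12259312 1.0532533 ]
side [[-0.84041157 -0.26671221  0.47177642]
 [-0.54190952  0.40309942 -0.73745842]
 [ 0.00651637 -0.87542872 -0.48330331]] [0.072929   0.95894242 0.62298364]
```

View pics/top0.png

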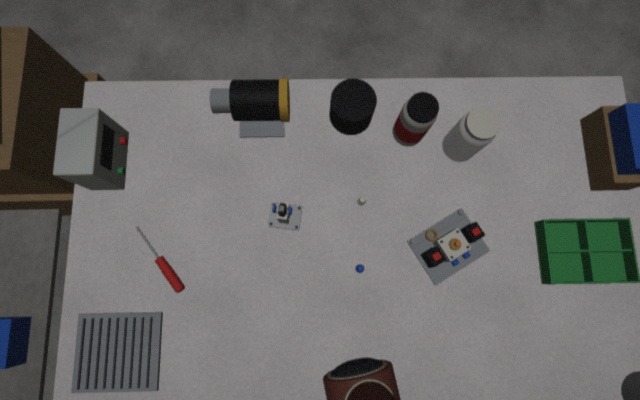

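View pics/side0.png

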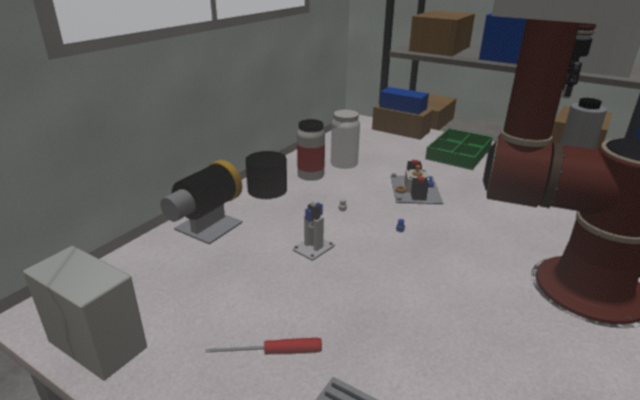

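The top view shows the tweezers at (284,212) with blue pads to the left and right, and the valve at (455,243) with its orange head at the centre and red plugs at (436,257) and (475,231). The side view agrees, with the tweezers at (314,225) and the valve at (416,180).

```bash
python3 - <<'E'
from h import *
k=cam("top"); P=np.load("top0.npy"); im=cv2.imread("pics/top0.png")
hsv=cv2.cvtColor(im,cv2.COLOR_BGR2HSV); H,S,V=[hsv[...,i].astype(int) for i in range(3)]
def comps(m,box,name,mn=8):
    x0,y0,x1,y1=box; mm=np.zeros(m.shape,np.uint8); mm[y0:y1,x0:x1]=m[y0:y1,x0:x1]
    n,l,st,c=cv2.connectedComponentsWithStats(mm)
    for i in range(1,n):
        if st[i,4]>=mn:
            q=P[l==i]; q=q[~np.isnan(q[:,0])]
            print(name,c[i].round(1),st[i,4],"xyz",np.median(q,0).round(4),"zmax",np.percentile(q[:,2],95).round(4))
tw=(255,190,320,240); va=(400,200,500,290)
blue=(H>100)&(H<130)&(S>120)
comps(blue,tw,"blue"); comps((V<60),tw,"black")
red=((H<6)|(H>172))&(S>150); comps(red,va,"red",4)
comps((H>6)&(H<20)&(S>150),va,"orange",4)
comps((H>6)&(H<28)&(S>90),va,"brass",4)
z=P[...,2]
for nm,b,lo,hi in(("stand",tw,.003,.012),("plate",va,.003,.012),("manifold",va,.045,.057),("mtop",va,.07,.11),("twtop",tw,.105,.14),("twst",tw,.08,.1)):
    m=np.zeros(z.shape,bool); x0,y0,x1,y1=b; m[y0:y1,x0:x1]=True
    q=P[m&(z>lo)&(z<hi)]
    if len(q)<4: print(nm,len(q)); continue
    r=cv2.minAreaRect((q[:,:2]*1000).astype(np.float32)); print(nm,len(q),np.round(r[0],1),np.round(r[1],1),round(r[2],1),q.mean(0).round(4))
cv2.imwrite("pics/c.png",np.hstack([cv2.resize(im[190:245,250:325],None,fx=5,fy=5,interpolation=2)[:275],cv2.resize(im[200:290,400:500],(400,275),interpolation=2)]))
E
```

```text
blue [273.7 207.9] 16 xyz [0.5666 0.2158 0.1131] zmax 0.1174
blue [289.6 210.1] 14 xyz [0.5602 0.1785 0.1147] zmax 0.1174
black [282.7 210.6] 55 xyz [0.5579 0.1944 0.1154] zmax 0.1191
black [284.6 220.7] 16 xyz [0.5456 0.1942 0.0449] zmax 0.0589
red [475.9 231. ] 62 xyz [ 0.51   -0.2697  0.0682] zmax 0.0711
red [436.4 255.9] 63 xyz [ 0.4515 -0.1685  0.0679] zmax 0.0719
orange [457.1 243.2] 23 xyz [ 0.4807 -0.2179  0.0782] zmax 0.0808
brass [431.5 234.7] 75 xyz [ 0.5075 -0.1752  0.0188] zmax 0.0215
brass [454.7 243.9] 103 xyz [ 0.4802 -0.2152  0.0596] zmax 0.0804
stand 840 [568.6 193.3] [166.9 128.7] 89.0 [0.5632 0.1908 0.0066]
plate 2699 [ 486.2 -226.9] [268.5 228.3] 89.0 [ 0.4816 -0.2182  0.0061]
manifold 629 [ 480.5 -216.7] [ 59.8 148.2] 30.4 [ 0.4811 -0.2165  0.0522]
mtop 52 [ 481.3 -218.2] [ 14.2 131.9] 30.2 [ 0.4824 -0.2191  0.0753]
twtop 121 [564.1 198.1] [26.1 44.3] 1.3 [0.5641 0.1977 0.1164]
twst 81 [563.8 195.4] [39.3 42.6] 59.6 [0.5607 0.1971 0.0891]
```

View pics/c.png

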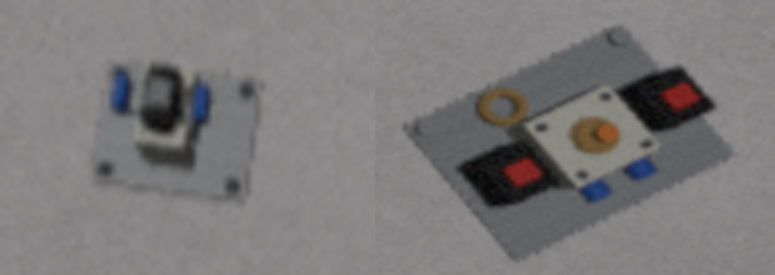

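The crop shows the blue pads on both sides of the black block and the orange head centred on the valve. Positions agree with the known sizes: tweezers about (0.563, 0.197), head about (0.481, -0.218, 0.081), valve yaw about 30°. Moving to above the tweezers.

Request:
jog_arm([
  [[12,-12.75,0],[0,0,1.75],100],
  [[12,-12.75,0],[0,0,1.75],100],
  [[12,-12.75,0],[0,0,1.75],100],
  [[12,-12.75,0],[0,0,1.75],100],
  [[12,-12.75,0],[0,0,1.75],100],
  [[12,-12.75,0],[0,0,1.75],100],
  [[12,-12.75,0],[0,0,1.75],100],
  [[12,-12.75,0],[0,0,1.75],100],
])

```text
time: 1.1
tool_pos: [0.3813, -0.1944, 0.2309]
tool_rot: [-0.0, 0.999, 0.04, 0.0]
contact_force: [0.1, -0.2, -1.0]
gripper_width: 1.0
grasp_force: 0.0
```

```bash
cat > d.py <<'E'
from h import *
import sys
# d.py x y z yaw_of_tool_y(deg)
t=np.array([float(a) for a in sys.argv[1:4]]); p,r,s=pose()
y=np.radians(float(sys.argv[4])); Y=np.array([np.cos(y),np.sin(y),0]); Z=np.array([0,0,-1.]); Rt=np.stack([np.cross(Y,Z),Y,Z],1)
print("t",s["time"],"p",p.round(4),"yaw",np.degrees(np.arctan2(r[1,1],r[0,1])).round(2),"F",s["contact_force"].round(2),"w",round(s["gripper_width"],3),s["grasp_force"])
print("shift",(r.T@(t-p)/.025).round(2),"turn",(np.degrees(R.from_matrix(r.T@Rt).as_rotvec())/8).round(2))
E
python3 d.py .54 .197 .24 -100
```

```text
t 1.1 p [ 0.3813 -0.1944  0.2309] yaw -85.47 F [ 0.06 -0.22 -0.99] w 1.0 0.0
shift [  7.56 -15.11  -0.35] turn [-0.01 -0.    1.82]
```

Request:
jog_arm([
  [[7.6,-15.1,0],[0,0,1.8],100],
  [[7.6,-15.1,0],[0,0,1.8],100],
  [[7.6,-15.1,0],[0,0,1.8],100],
  [[7.6,-15.1,0],[0,0,1.8],100],
  [[7.6,-15.1,0],[0,0,1.8],100],
  [[7.6,-15.1,0],[0,0,1.8],100],
  [[7.6,-15.1,0],[0,0,1.8],100],
  [[7.6,-15.1,0],[0,0,1.8],100],
])

```text
time: 2.1
tool_pos: [0.5437, 0.1939, 0.23]
tool_rot: [0.0, 0.996, -0.088, -0.001]
contact_force: [-0.1, -0.4, 0.1]
gripper_width: 0.999
grasp_force: 0.0
```

```bash
python3 - <<'E'
from h import *
im,P,k=cloud("wrist"); save("w1",im); np.save("w1.npy",P); print(k[3].round(3),k[4].round(4),pose()[0]); np.save("w1k.npy",np.r_[k[:3],k[3].ravel(),k[4]])
E
```

```text
[[-0.176 -0.933 -0.314]
 [-0.984  0.167  0.055]
 [ 0.001  0.318 -0.948]] [0.6236 0.1793 0.3732] [0.54322836 0.19229341 0.23013645]
```

View pics/w1.png

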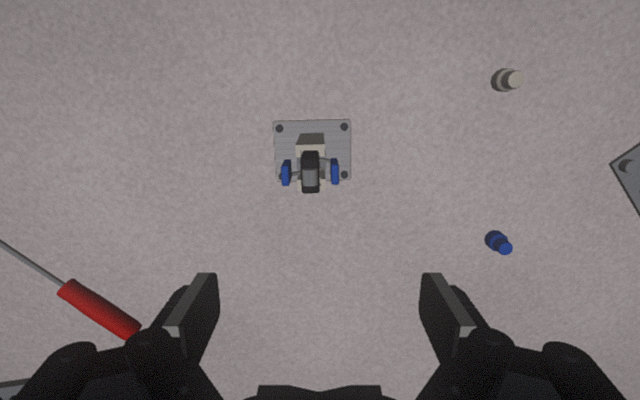

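The wrist view shows the tweezers at (311,172), pads at (286,172) and (335,171), with the stand plate nearly square to the image, so the yaw is right.

```bash
python3 - <<'E'
from h import *
P=np.load("w1.npy"); a=np.load("w1k.npy"); k=(a[0],a[1],a[2],a[3:12].reshape(3,3),a[12:])
hsv=cv2.cvtColor(cv2.imread("pics/w1.png"),cv2.COLOR_BGR2HSV); H,S,V=[hsv[...,i].astype(int) for i in range(3)]
b=np.zeros(H.shape,bool); b[115:200,260:365]=1
m=(b&(H>100)&(H<130)&(S>120)).astype(np.uint8)
n,l,st,c=cv2.connectedComponentsWithStats(m); pts=[]
for i in range(1,n):
    if st[i,4]>30:
        x,y,w,h,_=st[i]; q=np.nanmedian(P[l==i],0); print(st[i],q.round(4)); pts.append(q); 
        s=P[(l==i)&(P[...,2]>.108)]; print(" top",s.mean(0).round(4),len(s))
d=pts[0]-pts[1]; print("mid",(pts[0]+pts[1])/2,"yaw",np.degrees(np.arctan2(d[1],d[0]))%180,np.linalg.norm(d))
q=P[b&(P[...,2]>.118)&(P[...,2]<.13)]; print("top block",len(q),q.mean(0),cv2.minAreaRect((q[:,:2]*1000).astype(np.float32)))
q=P[b&(P[...,2]>.002)&(P[...,2]<.012)]; r=cv2.minAreaRect((q[:,:2]*1000).astype(np.float32)); print("plate",len(q),r)
q=P[b&(P[...,2]>.084)&(P[...,2]<.092)]; print("stand top",len(q),q.mean(0),cv2.minAreaRect((q[:,:2]*1000).astype(np.float32)))
E
python3 d.py .563 .197 .088 -100
```

```text
[331 164   8  20 135] [0.5615 0.1784 0.1144]
 top [0.5615 0.1784 0.1145] 134
[281 166   8  20 137] [0.5669 0.2155 0.1144]
 top [0.5667 0.2156 0.1143] 137
mid [0.5642065  0.19694935 0.11440702] yaw 81.66381052006119 0.037534302313310244
top block 276 [0.56418849 0.19705444 0.12230231] ((564.5086669921875, 197.11856079101562), (11.699960708618164, 24.05107879638672), 84.73670959472656)
plate 2964 ((554.6517944335938, 198.39186096191406), (113.85059356689453, 90.73316192626953), 79.88679504394531)
stand top 474 [0.56997056 0.19621361 0.08827958] ((563.9359741210938, 197.1549072265625), (42.66891860961914, 39.204803466796875), 80.18004608154297)
t 2.15 p [0.5432 0.1923 0.2301] yaw -100.23 F [-0.28 -0.22  0.03] w 1.001 0.0
shift [ 0.76 -0.33  5.68] turn [ 0.01  0.01 -0.03]
```

Request:
jog_arm([
  [[0.8,-0.34,1.5],[0,0,-0.1],100],
  [[0.8,-0.34,3],[0,0,-0.1],100],
  [[0.8,-0.34,4.5],[0,0,-0.1],100],
  [[0.8,-0.34,5.4],[0,0,-0.1],100],
  [[0.8,-0.34,5.68],[0,0,-0.1],100],
  [[0.8,-0.34,5.68],[0,0,-0.1],100],
  [[0.8,-0.34,5.68],[0,0,-0.1],100],
])

```text
time: 3.02
tool_pos: [0.5652, 0.1967, 0.0911]
tool_rot: [-0.0, 0.997, -0.083, 0.001]
contact_force: [0.5, -0.5, -0.0]
gripper_width: 1.0
grasp_force: 0.0
```

```bash
python3 d.py .564 .197 .088 -99.4
```

```text
t 3.025 p [0.5652 0.1967 0.0911] yaw -99.54 F [ 0.5  -0.5  -0.05] w 1.0 0.0
shift [-0.05 -0.    0.12] turn [-0.01 -0.02 -0.02]
```

Request:
jog_arm([
  [[-0.05,0,0.1],[0,0,0],50],
  [[-0.05,0,0.1],[0,0,0],30],
  [[-0.05,0,0.1],[0,0,0],10],
  [[-0.05,0,0.1],[0,0,0],10],
  [[-0.05,0,0.1],[0,0,0],10],
  [[-0.05,0,0.1],[0,0,0],10],
  [[-0.05,0,0.1],[0,0,0],10],
  [[-0.05,0,0.1],[0,0,0],10],
])

```text
time: 4.03
tool_pos: [0.5637, 0.1976, 0.0899]
tool_rot: [-0.0, 0.997, -0.083, 0.001]
contact_force: [-4.4, -0.1, 11.2]
gripper_width: 0.223
grasp_force: 60.1
```

```bash
python3 - <<'E'
from h import *
p,r,s=pose(); print(s["contact_force"],s["ft_torque"],s["gripper_width"])
im,P,k=cloud("wrist"); s_,Q,_=cloud("side"); save("w2",np.hstack([im[:,:][100:400,170:470],cv2.resize(s_[180:280,265:365],(300,300),interpolation=2)]))
E
```

```text
[-4.35084468 -0.06756279 11.22052331] [-0.17480164  0.82217523  0.01380652] 0.2230423816624777
```

View pics/w2.png

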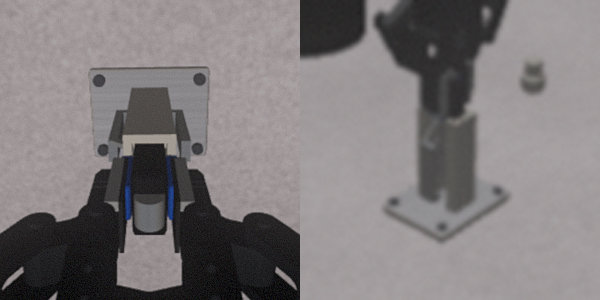

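The wrist crop shows both fingers flat on the blue pads at about (130,200) and (170,200), with the legs spread beside the stand. The squeeze is good, so I lift.

Request:
jog_arm([
  [[0,0,-0.2],[0,0,0],10],
  [[0,0,-0.8],[0,0,0],10],
  [[0,0,-1.6],[0,0,0],10],
  [[0,0,-2.5],[0,0,0],10],
  [[0,0,-3.5],[0,0,0],10],
  [[0,0,-4.5],[0,0,0],10],
  [[0,0,-5.2],[0,0,0],10],
  [[0,0,-5.2],[0,0,0],10],
])

```text
time: 5.12
tool_pos: [0.5639, 0.1974, 0.2194]
tool_rot: [-0.001, 0.997, -0.083, 0.002]
contact_force: [-0.2, 0.6, -1.0]
gripper_width: 0.218
grasp_force: 58.7
```

```bash
python3 d.py .481 -.218 .24 -60
```

```text
t 5.125 p [0.5639 0.1974 0.2194] yaw -99.5 F [-0.2   0.62 -1.01] w 0.218 58.68992328643799
shift [-0.52 16.94 -0.85] turn [-0.   -0.03 -4.94]
```

```bash
python3 d.py .438 -.243 .24 -60
```

```text
t 5.125 p [0.5639 0.1974 0.2194] yaw -99.5 F [-0.2   0.62 -1.01] w 0.218 58.68992328643799
shift [-2.05 18.21 -0.86] turn [-0.   -0.03 -4.94]
```

Request:
jog_arm([
  [[-0.1,1,-0.4],[0,0,-0.3],10],
  [[-0.3,2.6,-0.8],[0,0,-0.8],10],
  [[-0.5,4.4,-0.8],[0,0,-1.4],10],
  [[-0.7,6.2,-0.8],[0,0,-2],10],
  [[-0.9,8,-0.8],[0,0,-2.6],10],
  [[-1.1,9.8,-0.8],[0,0,-3.2],10],
  [[-1.3,11.6,-0.8],[0,0,-3.8],10],
  [[-1.5,13.2,-0.8],[0,0,-4.4],10],
])

```text
time: 6.12
tool_pos: [0.4701, -0.1233, 0.2355]
tool_rot: [-0.001, 0.975, 0.223, -0.001]
contact_force: [0.3, -0.2, -0.8]
gripper_width: 0.217
grasp_force: 58.7
```

```bash
python3 d.py .438 -.243 .24 -60
```

```text
t 6.125 p [ 0.4701 -0.1233  0.2355] yaw -64.17 F [ 0.33 -0.24 -0.76] w 0.217 58.721104860305786
shift [-3.24  3.75 -0.18] turn [-0.01  0.01 -0.52]
```

Request:
jog_arm([
  [[-1,1,0],[0,0,-0.3],10],
  [[-2,2.2,0],[0,0,-0.4],10],
  [[-2.8,3.2,0],[0,0,-0.4],10],
  [[-3,3.4,0],[0,0,-0.4],10],
  [[-3,3.4,0],[0,0,-0.4],10],
  [[-3,3.4,0],[0,0,-0.4],10],
])

```text
time: 6.88
tool_pos: [0.4407, -0.2302, 0.2364]
tool_rot: [-0.0, 0.968, 0.25, -0.0]
contact_force: [0.2, -0.2, -1.0]
gripper_width: 0.22
grasp_force: 58.7
```

```bash
python3 d.py .438 -.243 .24 -60; python3 - <<'E'
from h import *
im,P,k=cloud("wrist"); save("w3",im); np.save("w3.npy",P); np.save("w3k.npy",np.r_[k[:3],k[3].ravel(),k[4]])
E
```

```text
t 6.875 p [ 0.4407 -0.2302  0.2364] yaw -61.04 F [ 0.2  -0.25 -0.98] w 0.22 58.729146122932434
shift [-0.34  0.39 -0.14] turn [-0.01 -0.   -0.13]
```

View pics/w3.png

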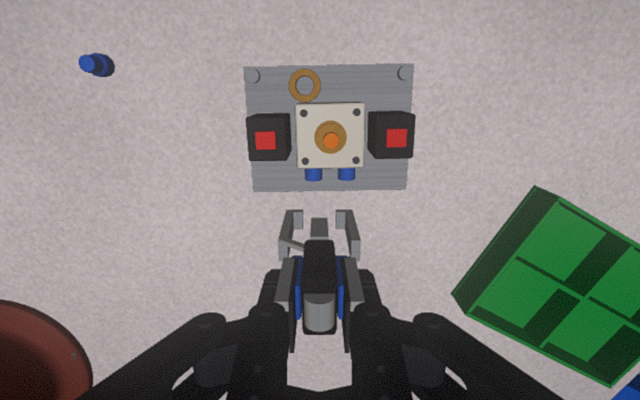

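The picture shows the head at (331,141), the red plugs at (265,140) and (397,138), the open lips at about (298,215) and (341,215), and the stop at (319,226).

```bash
python3 - <<'E'
from h import *
P=np.load("w3.npy"); a=np.load("w3k.npy"); k=(a[0],a[1],a[2],a[3:12].reshape(3,3),a[12:])
hsv=cv2.cvtColor(cv2.imread("pics/w3.png"),cv2.COLOR_BGR2HSV); H,S,V=[hsv[...,i].astype(int) for i in range(3)]
b=np.zeros(H.shape,bool); b[60:195,240:420]=1; z=P[...,2]
m=b&((H<6)|(H>172))&(S>150)&(z>.062)&(z<.074); L=m.copy(); L[:,331:]=0; Rr=m.copy(); Rr[:,:331]=0
p1,p2=np.nanmean(P[L],0),np.nanmean(P[Rr],0); d=p1-p2; print("plugs",p1.round(4),p2.round(4),"mid",((p1+p2)/2).round(4),np.linalg.norm(d),"yaw",np.degrees(np.arctan2(d[1],d[0])))
b2=np.zeros(H.shape,bool); b2[115:165,305:355]=1
q=P[b2&(z>.072)&(z<.11)]; print("head",len(q),np.median(q,0).round(4),q.mean(0).round(4),np.percentile(q[:,2],[5,50,95]).round(4),cv2.minAreaRect((q[:,:2]*1000).astype(np.float32)))
mt=P[b&(z>.048)&(z<.054)&(S<80)]; print("mani",len(mt),cv2.minAreaRect((mt[:,:2]*1000).astype(np.float32)),mt[:,2].mean())
p,r,s=pose()
hz=np.median(q[:,2])
# tool frame pts of the tweezers
T=(P-p)@r; bb=np.zeros(H.shape,bool); bb[205:260,275:362]=1
w=bb&(T[...,2]>.03)&(T[...,2]<.09)
for nm,c in(("L",slice(275,309)),("R",slice(330,362)),("stop",slice(309,330))):
    mm=np.zeros_like(w); mm[:,c]=w[:,c]; t=T[mm]; tb=t[t[:,2]>np.percentile(t[:,2],70)]; print(nm,len(t),"x",np.percentile(t[:,0],[2,98]).round(4),"y",np.percentile(t[:,1],[2,98]).round(4),"z",np.percentile(t[:,2],[2,50,98]).round(4),"low",tb.mean(0).round(4))
# lips: inner ends on rows 208-220
for v in(211,216):
    print(v,[(u,T[v,u].round(4).tolist()) for u in(282,290,298,302,336,341,347,356)])
E
python3 d.py .481 -.218 .17 -60
```

```text
plugs [ 0.4512 -0.17    0.0686] [ 0.5089 -0.2699  0.0688] mid [ 0.48   -0.22    0.0687] 0.11527600613625442 yaw 119.98732088380196
head 211 [ 0.4801 -0.2195  0.0781] [ 0.4801 -0.2195  0.0781] [0.0765 0.0781 0.0795] ((479.9713134765625, -219.84007263183594), (13.643561363220215, 12.883951187133789), 29.424144744873047)
mani 3627 ((482.178955078125, -223.97720336914062), (60.19688034057617, 114.67857360839844), 30.007780075073242) 0.05169532277901226
L 498 x [-0.0049  0.0067] y [-0.0216 -0.0109] z [0.0309 0.0632 0.0728] low [ 0.0021 -0.0146  0.0697]
R 520 x [-0.0049  0.0068] y [0.0105 0.0212] z [0.031  0.061  0.0723] low [0.0024 0.0141 0.0694]
stop 318 x [0.0059 0.0069] y [-0.005   0.0046] z [0.0306 0.0427 0.058 ] low [ 0.0064 -0.0003  0.0535]
211 [(282, [-0.0521, -0.0424, 0.2357]), (290, [0.0061, -0.0186, 0.0696]), (298, [0.0065, -0.0134, 0.0685]), (302, [0.0053, -0.011, 0.0721]), (336, [0.0062, 0.0111, 0.0696]), (341, [0.0065, 0.0143, 0.0686]), (347, [0.0065, 0.0181, 0.0687]), (356, [-0.0523, 0.0427, 0.2363])]
216 [(282, [-0.0585, -0.0427, 0.2365]), (290, [0.0064, -0.0178, 0.0596]), (298, [0.0034, -0.0134, 0.0678]), (302, [0.0025, -0.0109, 0.0703]), (336, [0.0031, 0.0111, 0.0687]), (341, [0.0038, 0.0142, 0.0666]), (347, [0.0064, 0.0174, 0.0596]), (356, [-0.0586, 0.043, 0.2367])]
t 6.925 p [ 0.4408 -0.2302  0.2366] yaw -61.03 F [-0.15  0.86 -1.57] w 0.22 58.7293016910553
shift [1.64 0.35 2.66] turn [-0.   -0.   -0.13]
```

```bash
python3 d.py .4794 -.2200 .2 -60
```

```text
t 6.925 p [ 0.4408 -0.2302  0.2366] yaw -61.03 F [-0.15  0.86 -1.57] w 0.22 58.7293016910553
shift [1.55 0.39 1.46] turn [-0.   -0.   -0.13]
```

Request:
jog_arm([
  [[0.6,0.15,0],[0,0,-0.13],10],
  [[1.2,0.3,0.4],[0,0,-0.13],10],
  [[1.55,0.39,0.8],[0,0,-0.13],10],
  [[1.55,0.39,1.2],[0,0,-0.13],10],
  [[1.55,0.39,1.46],[0,0,-0.13],10],
  [[1.55,0.39,1.46],[0,0,-0.13],10],
  [[1.55,0.39,1.46],[0,0,-0.13],10],
])

```text
time: 7.8
tool_pos: [0.4792, -0.2213, 0.2007]
tool_rot: [0.0, 0.966, 0.258, 0.0]
contact_force: [-0.0, 0.0, -0.3]
gripper_width: 0.219
grasp_force: 58.7
```

```bash
python3 d.py .4794 -.2200 .145 -60
```

```text
t 7.8 p [ 0.4792 -0.2213  0.2007] yaw -60.09 F [-0.04  0.01 -0.29] w 0.219 58.73742341995239
shift [ 0.03 -0.04  2.23] turn [ 0.   -0.   -0.01]
```

Request:
jog_arm([
  [[0.03,-0.04,0.4],[0,0,0],10],
  [[0.03,-0.04,0.9],[0,0,0],10],
  [[0.03,-0.04,1.4],[0,0,0],10],
  [[0.03,-0.04,1.8],[0,0,0],10],
  [[0.03,-0.04,2.1],[0,0,0],10],
  [[0.03,-0.04,2.2],[0,0,0],10],
  [[0.03,-0.04,2.2],[0,0,0],10],
  [[0.03,-0.04,2.2],[0,0,0],10],
])

```text
time: 8.8
tool_pos: [0.4797, -0.22, 0.1459]
tool_rot: [0.0, 0.966, 0.258, 0.0]
contact_force: [0.6, -0.6, -1.0]
gripper_width: 0.218
grasp_force: 58.7
```

```bash
python3 d.py .4794 -.2200 .136 -60; python3 - <<'E'
from h import *
im,P,k=cloud("wrist"); im2,_,_=cloud("side"); save("w4",np.hstack([im[130:400,185:455],cv2.resize(im2[130:220,375:465],(270,270),interpolation=2)]))
E
```

```text
t 8.8 p [ 0.4797 -0.22    0.1459] yaw -60.06 F [ 0.62 -0.6  -1.04] w 0.218 58.73692810535431
shift [-0.01 -0.01  0.4 ] turn [ 0.01 -0.   -0.01]
```

View pics/w4.png

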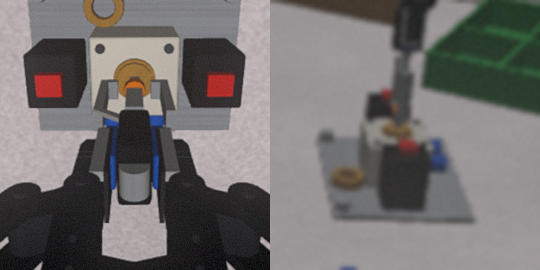

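The wrist crop shows the head at (133,85) centred between the lips with the stop just above it. Lowering in small steps while watching the force.

Request:
jog_arm([
  [[0,0,0.08],[0,0,0],10],
  [[0,0,0.16],[0,0,0],10],
  [[0,0,0.24],[0,0,0],10],
  [[0,0,0.24],[0,0,0],10],
  [[0,0,0.24],[0,0,0],10],
])

```text
time: 9.52
tool_pos: [0.4794, -0.2198, 0.1393]
tool_rot: [-0.0, 0.966, 0.258, -0.0]
contact_force: [0.1, -0.4, -0.8]
gripper_width: 0.221
grasp_force: 58.7
```

Request:
jog_arm([
  [[0,0,0.04],[0,0,0],10],
  [[0,0,0.08],[0,0,0],10],
  [[0,0,0.08],[0,0,0],10],
])

```text
time: 9.9
tool_pos: [0.4793, -0.2197, 0.1372]
tool_rot: [-0.0, 0.966, 0.258, -0.0]
contact_force: [0.2, 0.5, -1.1]
gripper_width: 0.219
grasp_force: 58.7
```

Request:
jog_arm([
  [[0,0,0.03],[0,0,0],10],
  [[0,0,0.05],[0,0,0],10],
  [[0,0,0.05],[0,0,0],10],
])

```text
time: 10.28
tool_pos: [0.4794, -0.2198, 0.136]
tool_rot: [-0.0, 0.966, 0.258, -0.0]
contact_force: [-0.6, -0.1, -1.6]
gripper_width: 0.217
grasp_force: 58.7
```

Request:
jog_arm([
  [[0,0,0.03],[0,0,0],10],
  [[0,0,0.04],[0,0,0],10],
  [[0,0,0.04],[0,0,0],10],
])

```text
time: 10.65
tool_pos: [0.4797, -0.2199, 0.1359]
tool_rot: [0.0, 0.966, 0.258, 0.0]
contact_force: [-0.8, 1.9, 4.9]
gripper_width: 0.222
grasp_force: 59.6
```

Request:
jog_arm([
  [[0,0,0.01],[0,0,0],10],
  [[0,0,0.01],[0,0,0],10],
  [[0,0,0.03],[0,0,0],60],
  [[0,0,0.04],[0,0,0],80],
  [[0,0,0.04],[0,0,0],100],
  [[0,0,0.04],[0,0,0],100],
  [[0,0,0.04],[0,0,0],100],
])

```text
time: 11.52
tool_pos: [0.4794, -0.2198, 0.1341]
tool_rot: [0.0, 0.966, 0.258, 0.0]
contact_force: [1.1, 0.2, -0.1]
gripper_width: 1.002
grasp_force: 0.0
```

```bash
python3 - <<'E'
from h import *
p,r,s=pose(); print(p,s["contact_force"],s["gripper_width"])
im,P,k=cloud("wrist"); save("w5",im[100:400,170:470])
T=(P-p)@r; t=T[100:400,170:470]; 
E
```

```text
[ 0.47942726 -0.21980161  0.13407407] [ 1.09328653  0.21500664 -0.12013292] 1.0019117730648508
```

View pics/w5.png

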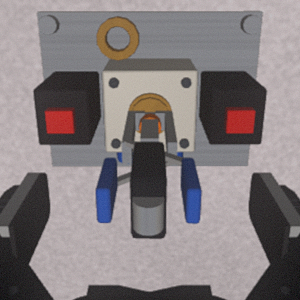

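The picture shows the jaws closed on the neck, the blue pads sprung out at (105,190) and (192,190), and the fingers well clear. Now a quarter turn to take the grip block.

Request:
jog_arm([
  [[0,0,0],[0,0,-0.5],100],
  [[0,0,0],[0,0,-1.6],100],
  [[0,0,0],[0,0,-2.8],100],
  [[0,0,0],[0,0,-4],100],
  [[0,0,0],[0,0,-5.2],100],
  [[0,0,0],[0,0,-6.4],100],
  [[0,0,0],[0,0,-7.6],100],
  [[0,0,0],[0,0,-8.6],100],
])

```text
time: 12.58
tool_pos: [0.4794, -0.2198, 0.1341]
tool_rot: [0.0, 0.649, 0.76, 0.0]
contact_force: [0.9, -0.5, -0.2]
gripper_width: 0.999
grasp_force: 0.0
```

```bash
python3 d.py .4798 -.2196 .134 30
```

```text
t 12.575 p [ 0.4794 -0.2198  0.1341] yaw 9.0 F [ 0.86 -0.54 -0.22] w 0.999 0.0
shift [0.01 0.02 0.  ] turn [ 0.    0.   -2.62]
```

Request:
jog_arm([
  [[0.01,0.03,0],[0,0,-1.2],100],
  [[0.01,0.03,0],[0,0,-2.3],100],
  [[0.01,0.03,0.03],[0,0,-2.62],100],
  [[0.01,0.03,0.03],[0,0,-2.62],100],
  [[0.01,0.03,0.03],[0,0,-2.62],100],
])

```text
time: 13.2
tool_pos: [0.4801, -0.2194, 0.1333]
tool_rot: [0.0, 0.503, 0.865, -0.0]
contact_force: [-0.5, -1.5, -0.6]
gripper_width: 0.999
grasp_force: 0.0
```

```bash
python3 d.py .480 -.2197 .134 30; python3 - <<'E'
from h import *
p,r,s=pose()
im,P,k=cloud("wrist"); save("w6",im[100:400,170:470])
T=(P-p)@r; hsv=cv2.cvtColor(im,cv2.COLOR_RGB2HSV)
q=T[(abs(T[...,0])<.03)&(abs(T[...,1])<.025)&(T[...,2]>-.045)&(T[...,2]<-.03)]
print("block top in tool",len(q),q.mean(0),q.min(0),q.max(0))
m=(hsv[...,0]>100)&(hsv[...,0]<130)&(hsv[...,1]>120)&(T[...,2]<.02); n,l,st,c=cv2.connectedComponentsWithStats(m.astype(np.uint8))
for i in range(1,n):
    if st[i,4]>60: print("blue",st[i],np.nanmedian(T[l==i],0).round(4))
E
```

```text
t 13.2 p [ 0.4801 -0.2194  0.1333] yaw 29.66 F [-0.53 -1.5  -0.64] w 0.999 0.0
shift [-0.01 -0.01 -0.03] turn [ 0.    0.   -0.04]
block top in tool 1193 [ 0.00273546 -0.00057537 -0.03421793] [-0.00504204 -0.01370148 -0.03811842] [ 0.00787448  0.01241471 -0.03000012]
blue [298 252  43  23 640] [ 0.0186 -0.0005 -0.0272]
blue [301 339  38  13 459] [-0.0164 -0.0001 -0.0275]
```

View pics/w6.png

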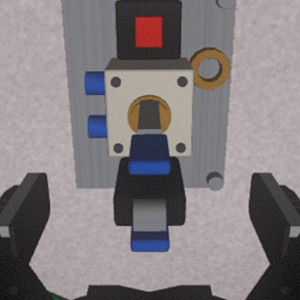

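The block at (150,195) lies centred between the fingers, with the blue pads a quarter turn away at (150,167) and (150,241) and clear of them. Closing on the block.

Request:
jog_arm([
  [[0.02,-0.02,0],[0,0,0],60],
  [[0.02,-0.02,0],[0,0,0],45],
  [[0.02,-0.02,0],[0,0,0],35],
  [[0.02,-0.02,0],[0,0,0],28],
  [[0.02,-0.02,0],[0,0,0],15],
  [[0.02,-0.02,0],[0,0,0],15],
  [[0.02,-0.02,0],[0,0,0],15],
])

```text
time: 14.12
tool_pos: [0.4794, -0.2193, 0.1333]
tool_rot: [0.0, 0.502, 0.865, -0.0]
contact_force: [-0.6, -0.5, -0.2]
gripper_width: 0.315
grasp_force: 60.5
```

Request:
jog_arm([
  [[0,0,-0.04],[0,0,0],15],
  [[0,0,-0.08],[0,0,0],15],
  [[0,0,-0.12],[0,0,0],15],
  [[0,0,-0.16],[0,0,0],15],
  [[0,0,-0.2],[0,0,0],15],
  [[0,0,-0.24],[0,0,0],15],
  [[0,0,-0.28],[0,0,0],15],
  [[0,0,-0.32],[0,0,0],15],
])

```text
time: 15.12
tool_pos: [0.4792, -0.2192, 0.1413]
tool_rot: [-0.0, 0.502, 0.865, -0.0]
contact_force: [0.2, 0.8, -6.7]
gripper_width: 0.313
grasp_force: 59.8
```

Request:
jog_arm([
  [[0,0,-0.03],[0,0,0],15],
  [[0,0,-0.06],[0,0,0],15],
  [[0,0,-0.09],[0,0,0],15],
  [[0,0,-0.12],[0,0,0],15],
  [[0,0,-0.12],[0,0,0],15],
])

```text
time: 15.75
tool_pos: [0.4794, -0.2193, 0.1444]
tool_rot: [-0.0, 0.502, 0.865, -0.0]
contact_force: [-0.2, -0.2, -5.4]
gripper_width: 0.316
grasp_force: 59.8
```

Request:
jog_arm([
  [[0,0,-0.02],[0,0,0],15],
  [[0,0,-0.04],[0,0,0],15],
  [[0,0,-0.04],[0,0,0],15],
])

```text
time: 16.12
tool_pos: [0.4794, -0.2193, 0.1454]
tool_rot: [-0.0, 0.502, 0.865, -0.0]
contact_force: [0.2, 0.2, -6.6]
gripper_width: 0.317
grasp_force: 59.8
```

Request:
jog_arm([
  [[0,0,-0.02],[0,0,0],15],
  [[0,0,-0.03],[0,0,0],15],
  [[0,0,-0.03],[0,0,0],15],
])

```text
time: 16.5
tool_pos: [0.4793, -0.2192, 0.1458]
tool_rot: [-0.0, 0.502, 0.865, -0.0]
contact_force: [0.8, -0.5, -8.0]
gripper_width: 0.317
grasp_force: 59.6
```

Request:
jog_arm([
  [[0,0,-0.02],[0,0,0],15],
  [[0,0,-0.03],[0,0,0],15],
  [[0,0,-0.03],[0,0,0],15],
])

```text
time: 16.88
tool_pos: [0.4793, -0.2192, 0.1467]
tool_rot: [-0.0, 0.502, 0.865, -0.0]
contact_force: [-0.4, 0.2, -8.9]
gripper_width: 0.315
grasp_force: 59.5
```

Request:
jog_arm([
  [[0,0,-0.015],[0,0,0],15],
  [[0,0,-0.03],[0,0,0],15],
  [[0,0,-0.03],[0,0,0],15],
])

```text
time: 17.25
tool_pos: [0.4794, -0.2193, 0.1476]
tool_rot: [0.0, 0.502, 0.865, -0.0]
contact_force: [-0.2, -0.5, -8.3]
gripper_width: 0.318
grasp_force: 59.5
```

Request:
jog_arm([
  [[0,0,-0.015],[0,0,0],15],
  [[0,0,-0.03],[0,0,0],15],
  [[0,0,-0.03],[0,0,0],15],
])

```text
time: 17.62
tool_pos: [0.4793, -0.2191, 0.148]
tool_rot: [-0.0, 0.502, 0.865, 0.0]
contact_force: [0.4, 0.2, -10.6]
gripper_width: 0.315
grasp_force: 59.6
```

Request:
jog_arm([
  [[0,0,-0.015],[0,0,0],15],
  [[0,0,-0.03],[0,0,0],15],
  [[0,0,-0.03],[0,0,0],15],
])

```text
time: 18.0
tool_pos: [0.4791, -0.2188, 0.1481]
tool_rot: [-0.001, 0.502, 0.865, 0.0]
contact_force: [1.9, 0.5, -14.6]
gripper_width: 0.311
grasp_force: 59.9
```

The force rises at 14.8 mm with no further travel, so the pin is at its upper stop. Easing the load and letting go.

Request:
jog_arm([
  [[0,0,0.04],[0,0,0],15],
  [[0,0,0.04],[0,0,0],15],
  [[0,0,0.04],[0,0,0],40],
  [[0,0,0.04],[0,0,0],70],
  [[0,0,0.04],[0,0,0],100],
  [[0,0,0.04],[0,0,0],100],
  [[0,0,0.04],[0,0,0],100],
  [[0,0,0.04],[0,0,0],100],
])

```text
time: 19.0
tool_pos: [0.4794, -0.2192, 0.148]
tool_rot: [-0.0, 0.502, 0.865, 0.0]
contact_force: [0.3, 0.1, -1.0]
gripper_width: 1.001
grasp_force: 0.0
```

Request:
jog_arm([
  [[0,0,-0.5],[0,0,0],100],
  [[0,0,-1.2],[0,0,0],100],
  [[0,0,-2.2],[0,0,0],100],
  [[-0.3,0,-3.2],[0,0,0],100],
  [[-1,0,-4],[0,0,0],100],
  [[-2,0,-4.4],[0,0,0],100],
  [[-2,0,-4.4],[0,0,0],100],
  [[-2,0,-4.4],[0,0,0],100],
])

```text
time: 20.0
tool_pos: [0.5039, -0.2623, 0.2583]
tool_rot: [-0.0, 0.502, 0.865, 0.0]
contact_force: [0.5, -0.2, 1.3]
gripper_width: 0.998
grasp_force: 0.0
```

```bash
python3 - <<'E'
from h import *
im,P,k=cloud("wrist"); im2,_,_=cloud("side"); save("w7",np.hstack([im[0:300,150:490],cv2.resize(im2[120:220,365:465],(300,300),interpolation=2)]))
b=P[(abs(P[...,0]-.48)<.03)&(abs(P[...,1]+.22)<.03)]; t=b[(b[:,2]>.15)&(b[:,2]<.2)]
print(len(t),np.percentile(t[:,2],[50,99]),t[t[:,2]>np.percentile(t[:,2],70)].mean(0)); print(pose()[2]["contact_force"])
E
```

```text
1727 [0.17611854 0.18489953] [ 0.47882033 -0.21974267  0.18144923]
[-0.07735511  0.07312042 -0.34087778]
```

View pics/w7.png

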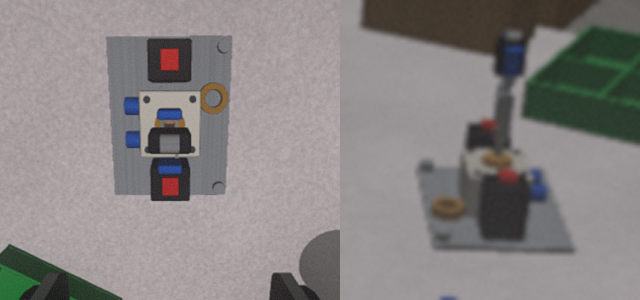

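The tweezers stand upright on the raised pin, with their top at about 0.184 m against 0.169 m before. The robot is clear, so I hand in.

```bash
python3 -c "
from plant import *
print(job_done())"
```

```text
the job is handed in; nothing more can be done
None
```

I handed the job in at about 20 s: the tweezers are clipped upright on the purge pin, which I drew up to its upper stop (judged from the force and about 15 mm of tweezers travel), and the robot is clear; no verdict was returned.

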